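# Fit the orange sanding drum to the tilted spindle

### The job

Take the sanding drum with the orange sleeve out of the rack and seat its tapered shank in the sander's leaning spindle, turned so that the slots in its flange go over the two brass dogs and the flange sits fully home; ease it all the way in before letting go, do not let it drop. Then, with the drum home, throw the red spindle-lock lever over to its stop, and leave the other drums in the rack and everything else on the table where it is.

Things in the scene. Friction and masses are not known exactly. Their poses are not given: they have to be found in the camera images.
- arbor_orange: Drum arbor with orange sleeve, ~400 g, hanging shank down in one of the 3 rack holes at any turn. Origin: on the axis, in the plane of the flange's underside; +z along the axis to the drum. Steel shank below tapers from 31.8 mm diameter at z=0 to 17.8 at z=-48. Flange 60 mm diameter, z=0 to 14. Orange drum 50 mm diameter, z=18 to 66: grip here. Washer and nut up to z=74.
- arbor_teal: The same arbor with a dark teal sleeve, in another rack hole, same origin and sizes. To be left alone.
- arbor_grey: The same arbor with a light grey sleeve, in another rack hole, same origin and sizes. To be left alone.
- rack: Fixed plywood rack, 100 mm (x) by 310 mm (y), 66 mm high, with three 37 mm through holes at y = -100, 0, +100 mm in its own frame. The arbors hang in it by their flanges. Origin: centre of its underside.
- sander: Fixed drum sander: green barrel and motor on a grey base 270 (x) by 290 mm (y, -185 to +105), 50 mm high. Origin: on the table under the barrel. Its x axis points away from the robot at yaw 0; the spindle leans 30 degrees from upright towards its -x, its face centre at x = -60, y = 0, z = 200 mm. The lock lever is on its -y side.
- spindle_face (a point): Centre of the spindle's nose face (72 mm diameter), 200 mm above the table. +z along the axis out of the bore, leaning 30 degrees; x through the two dogs. Bore 34.2 mm wide at the face, tapers as the shank does, 53 mm deep: 1.2 mm play all round when home. Home: flange flat on this face, arbor's origin at this point, z axes together, x axes parallel either way round.
- lock_lever (a joint): Spindle-lock lever, rad: 0 to 0.2 at the start = open, leaning back to the sander's -x; grows as it swings to the sander's +x; 1.1 = locked, against its stop. It stays where it is left; light friction (about 1 N at the tip).
- lock_lever_tip (a point): Centre of the 26 mm red ball at the end of the lever, 100 mm from the pivot on a rod 10 mm thick.
- lock_pivot (a point): Point on the lever's hinge line, 72 mm above the table; the hinge line runs along the sander's y. At joint value q the lever leans q - 0.55 rad from upright towards the sander's +x.
- contour_model: White layered card model on a 170 x 140 mm slab, 54 mm high. Origin: centre of underside. Bystander.
- glue_bottle: White glue bottle, 52 mm diameter, 150 mm tall. Origin: centre of underside. Bystander.
- mug: Blue mug, 80 mm diameter, 95 mm tall. Origin: centre of underside. Bystander.
- wrench: Steel wrench 140 mm long lying flat, along its x. Origin: on the table about the middle. Bystander.
- tape_roll: Yellow tape roll, 90 mm diameter, 25 mm high. Origin: centre of underside. Bystander.
- foam_block: Pale blue foam block 120 x 70 x 50 mm. Origin: centre of underside. Bystander.
- arbor_slot (a point): Point on the orange arbor 28 mm from its axis in its +x direction, 7 mm up, in the mouth of one flange slot (axes as the arbor's). Two open slots, at +x and -x, each 18 mm wide (y), from radius 20.5 mm outwards, right through the flange's thickness; they are alike, so a half turn makes no difference.
- spindle_dog (a point): Centre of the top of one brass dog, 28 mm from the spindle axis at the face's +x, 10 mm above the face; its twin is at -x. Each is 14 mm wide (y), from radius 24 to 32 mm. They turn with the spindle, which starts at any of many turns and is held by friction of about 0.5 N m.
Not all that is in view belongs to the job. What is shaped like the arbor_orange but green is not meant.

How it is judged:
By the outcome, as a careful person would: the job done as asked, in the order asked, and still so for the second after the job is handed in, with the robot touching nothing.
It also fails if it takes over 53 s, if anything falls off the work surface, if the arm or the gripper's body presses on something with over 40 N, if the wrist force passes 120 N, or if a joint passes its speed limit or range.

### The arm

A 6-joint arm with a two-finger parallel gripper is mounted at the origin on the work surface. World frame = base frame: x ahead of the robot, y to its left, z up, the work surface at z = 0. Lengths are in m, angles in rad, forces in N, time in s.
With the tool pointing down it reaches from about 0.375 to 0.975 m from the base axis. Payload 3.8 kg.
Tool frame: the origin (TCP) lies at the very end of the fingers, on their centre line; the grasp point (between the pads) lies 19 mm behind it; z points along the fingers, y is the line along which they close (so a half turn about z gives the same grasp; the last joint's range is limited). The gripper opens to 85 mm and grips with 20 to 120 N. Pads are 22 mm wide; open, the fingers measure 114 mm over their backs; the gripper's body (76 mm by 85 mm) begins 54 mm behind the grasp point. The pads swing forward as they close: fully open they stand 13 mm farther back than shut.
Start: joints at [1.22, 0.264, 1.604, -0, 1.274, -0.037], TCP at [0.208, 0.642, 0.231] pointing down, gripper open.
Joint ranges: [-2.63, 2.63], [-0.94, 2.18], [0.31, 2.57], [-1.31, 4.45], [0, 2.66], [-2.55, 2.55]. Speed limits (rad/s): [2.57, 2.57, 3.14, 3.14, 3.14, 3.14].

### API

Orientations are given as a rotation vector (axis times angle).
In Python, from workcell import monitor, viewer, workorder gives the robot as it stands.
- The arm moves only by the tool jog_arm, never from a script. Its argument "commands" is a list of rows, each an object with "travel": the shift along the tool's x, y, z in mm, a list of three; "rot": the turn, a rotation vector about the tool's x, y, z in degrees, a list of three; "claw": the closure in counts, from 0 (fully open) to 255 (shut). A call has exactly 5 rows; each row shifts and turns the commanded pose from where the row before left it, along the tool's axes as they then stand; what a row does not reach is not made up. A row lasts 1/10 s, in which the tool goes at most 50 mm and 8.59 degrees, less where a joint would pass 70% of its speed; a pose out of reach is approached as far as the arm can. A call is refused whole if a number of a shift passes 50 or a number of a turn 8.59, either way. A call with a gripper value outside its range is refused whole. The fingers move at their own pace and stop on an object; "force" is the grip in N (left out, the last holds). Time passes only in rows, so rows that do not move let the fingers close, or fill a call up. It gives the time, the measured TCP pose, the force, the opening and the grip force at its end, in the units of the state.
- monitor.read_state(): the state, without advancing time (a new reading comes with each control period).
- viewer.read_camera(name): name is "scene" or "top"; returns a dict with "color" (420x560x3 uint8, blue, green, red), "camera_matrix" (3x3 intrinsics, pixels), "R" (3x3) and "t" (3): a world point X has camera coordinates R X + t. Camera axes: x right, y down, z forward; pixel columns grow to the right and rows downward; lengths in m; the calibration is good to about 2 mm. A picture is of the moment at which its call begins. There is no depth.
- workorder.finish_job(): hands the job in; it is judged then, once.
The state is a dict: "time": time; "q": joint angles; "joint_vel": joint speeds; "joint_torque": joint torques, N m; "tool_pos": TCP position; "tcp_rot": TCP orientation; "wrist_force": force on the tool from outside, world axes, zero at the start; "torque": the same for the moment, N m; "width": opening from 0.0 (shut) to 1.0 (fully open); "grip_force": force on a finger pad.
Only numpy, scipy, OpenCV 4.12 (cv2) and the standard library are available. Lean on these libraries where they do the work, as an engineer would, in place of code of your own. Each camera call takes 0.05 s, during which the arm holds its last target. There are 200 camera calls.

## Working session

There is one attempt and no reset: what is moved stays moved. The work goes in short steps, Python scripts to look and compute and a tool call to move; the robot and the scene stay as the last step left them, time stands still between calls to the robot, and variables do not carry over. Pictures are saved under pics/ and viewed, at most 10 in all, crops included, and the job is handed in when it is done.

Besides the shell and the picture viewer there is one more tool, called after ">>>" as a command line: name --argument value ..., lists and objects as JSON in quotes. jog_arm: Moves the arm, as the interface text tells. Its arguments: {"type":"object","properties":{"commands":{"type":"array","items":{"type":"object","properties":{"travel":{"type":"array","items":{"type":"number"}},"rot":{"type":"array","items":{"type":"number"}},"claw":{"type":"number"}}}},"force":{"type":"number"}},"required":["commands"]}

```bash
mkdir -p pics; ls; cat > h.py <<'E'
import numpy as np,cv2
from scipy.spatial.transform import Rotation as Ro
from workcell import monitor,viewer,workorder
def cam(n):
    c=viewer.read_camera(n); return c
def proj(c,X):
    P=np.atleast_2d(X)@np.array(c["R"]).T+np.array(c["t"]); p=P@np.array(c["camera_matrix"]).T
    return p[:,:2]/p[:,2:]
def ray(c,u,v):
    R=np.array(c["R"]);d=R.T@np.linalg.inv(c["camera_matrix"])@np.array([u,v,1.]);o=-R.T@np.array(c["t"]);return o,d
def atz(c,u,v,z):
    o,d=ray(c,u,v);return o+d*(z-o[2])/d[2]
E
python3 - <<'E'
from h import *
import pickle
ims={n:cam(n) for n in("scene","top")}
pickle.dump(ims,open("c0.pkl","wb"))
for n,c in ims.items():
    cv2.imwrite(f"pics/{n}0.png",cv2.resize(c["color"],None,fx=1.42,fy=1.42,interpolation=cv2.INTER_CUBIC))
    o,_=ray(c,0,0);print(n,o,c["camera_matrix"])
print(monitor.read_state())
E
```

```text
pics
scene [ 1.46883983 -0.25962698  0.96114636] [[434.68945297   0.         283.6507681 ]
 [  0.         434.68945297 211.06632927]
 [  0.           0.           1.        ]]
top [0.24879427 0.04236585 1.41541893] [[492.11296835   0.         280.50586277]
 [  0.         492.11296835 209.59470621]
 [  0.           0.           1.        ]]
{'time': 0.1, 'q': array([ 1.22010213e+00,  2.64699961e-01,  1.60527680e+00, -1.89149891e-06,
        1.27370069e+00, -3.69256284e-02]), 'joint_vel': array([ 0.00132537,  0.00075159, -0.00395298, -0.00096181, -0.00067677,
       -0.00129488]), 'joint_torque': array([ 2.46281488e-04, -5.16701066e+01, -3.68594885e+01, -9.23418952e-05,
        6.16226564e-03, -1.16863652e-05]), 'tool_pos': array([0.20812072, 0.64139954, 0.23005035]), 'tcp_rot': array([-0.49078363, -3.10261405,  0.00321361]), 'wrist_force': array([ 0.6631528 ,  0.31176562, -0.40762555]), 'torque': array([ 0.03092131, -0.02103705, -0.0483422 ]), 'grip_force': 0.0, 'width': 1.000777120955753}
```

View pics/scene0.png

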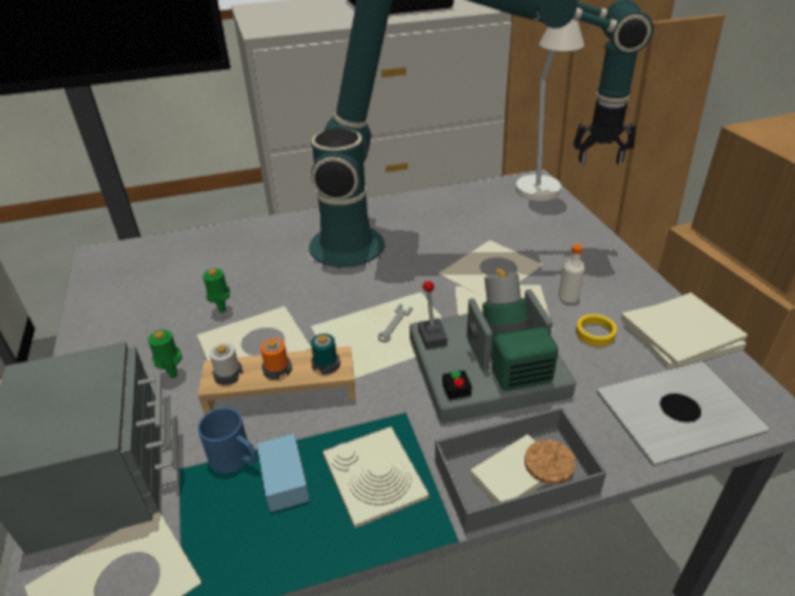

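View pics/top0.png

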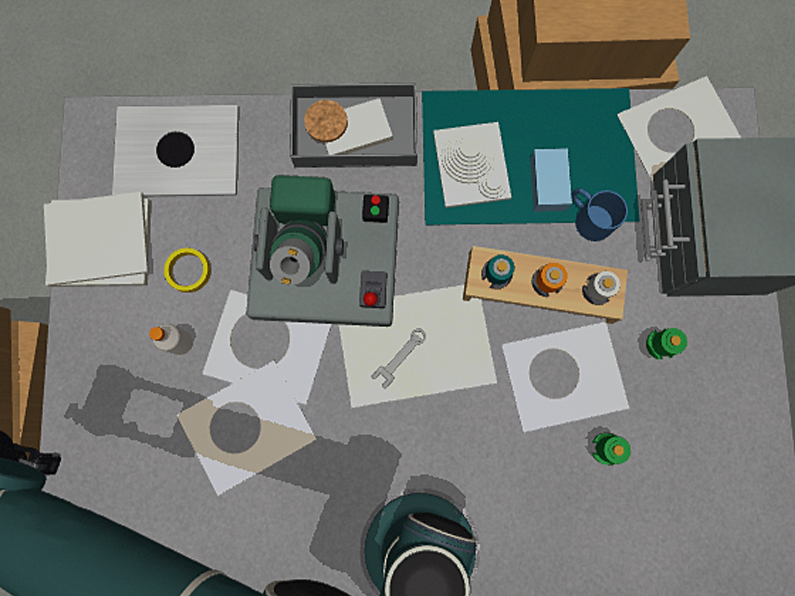

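Scene: the orange drum is the middle one in the rack, at scene (274,355) and top (550,278). Teal is at top (498,270) and grey at (604,287). Two green look-alikes stand on the table at top (668,342) and (612,449) and are not meant. Spindle face is at top (292,265), the red lever ball at (370,299). I'll confirm in one enlarged crop.

```bash
python3 - <<'E'
from h import *
import pickle
c=pickle.load(open("c0.pkl","rb"));t=c["top"]["color"];s=c["scene"]["color"]
def crop(i,u,v,r,f): return cv2.resize(i[v-r:v+r,u-r:u+r],(f,f),interpolation=cv2.INTER_CUBIC)
a=np.hstack([crop(t,387,197,25,400),crop(t,206,187,25,400)])
b=np.hstack([cv2.resize(s[235:275,165:265],(400,160),interpolation=cv2.INTER_CUBIC),cv2.resize(t[160:220,160:310],(400,160),interpolation=cv2.INTER_CUBIC)])
cv2.imwrite("pics/crop0.png",np.vstack([a,b]))
E
```

```text
(no output)
```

View pics/crop0.png

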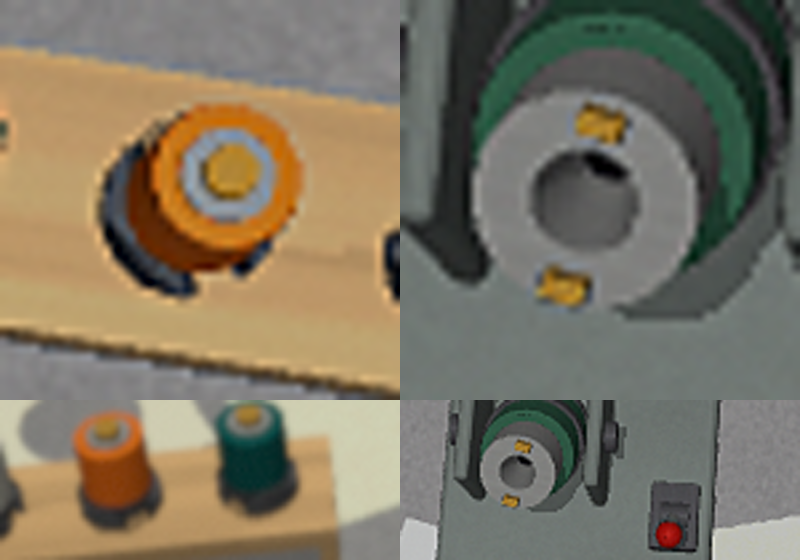

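The middle drum is the orange sleeve in its rack hole, the only orange one, so it is the target. One flange slot opens towards the robot, at top-crop (215,275). The dogs are at crop (602,123) and (565,285). Next I compute poses.

```bash
python3 - <<'E'
from h import *
import pickle
C=pickle.load(open("c0.pkl","rb"));T=C["top"];S=C["scene"]
hs=lambda c:cv2.cvtColor(c["color"],cv2.COLOR_BGR2HSV)
def cent(c,lo,hi,box):
    u0,v0,u1,v1=box;m=cv2.inRange(hs(c),np.array(lo),np.array(hi))[v0:v1,u0:u1]
    n,l,st,ce=cv2.connectedComponentsWithStats(m)
    return [(ce[i]+[u0,v0],st[i][4]) for i in range(1,n) if st[i][4]>8]
print("brass",cent(T,(15,120,90),(30,255,255),(180,160,232,215)))
print("red",cent(T,(0,150,80),(8,255,255),(245,195,280,225)),cent(S,(0,150,80),(8,255,255),(290,190,315,215)))
print("nuts T",cent(T,(15,120,90),(25,190,255),(330,170,450,220)))
# base corners z=.05
k=1.4196
for p in [(248,318),(393,324),(398,192)]: print("corner",atz(T,p[0]/k,p[1]/k,.05))
for p in [(464,298),(621,319),(628,269),(471,247)]: print("rack",atz(T,p[0]/k,p[1]/k,.066))
print("nut",atz(T,362+29,172+21.5,.14))
print("face",atz(T,204.1,187,.2))
print("slot",atz(T,362+215/8,172+275/8,.075),atz(S,198.7,265,.073))
print("ball S",atz(S,429/k,286/k,.167),"T",atz(T,370/k,299/k,.167))
E
```

```text
brass [(array([205.57142857, 177.0952381 ]), np.int32(21)), (array([200.9, 197.4]), np.int32(20))]
red [(array([260.35616438, 209.95890411]), np.int32(73))] [(array([301.21052632, 201.15789474]), np.int32(38))]
nuts T [(array([347.71428571, 179.78571429]), np.int32(14)), (array([360.08333333, 182.25      ]), np.int32(12)), (array([352.91666667, 186.625     ]), np.int32(24)), (array([429.66666667, 191.76923077]), np.int32(39)), (array([390.64, 192.72]), np.int32(25)), (array([427.73913043, 198.69565217]), np.int32(23))]
corner [0.45160147 0.32997401 0.05      ]
corner [0.43486823 0.04420368 0.05      ]
corner [0.70598276 0.02966959 0.05      ]
rack [ 0.48177648 -0.09588242  0.066     ]
rack [ 0.43506269 -0.40115993  0.066     ]
rack [ 0.53457088 -0.42224126  0.066     ]
rack [ 0.58436343 -0.11324405  0.066     ]
nut [ 0.51029543 -0.25972152  0.14      ]
face [0.52254437 0.22603702 0.2       ]
slot [ 0.48732428 -0.26718368  0.075     ] [ 0.54259467 -0.25155104  0.073     ]
ball S [0.46910492 0.08797886 0.167     ] T [0.46533506 0.085012   0.167     ]
```

```bash
cat >> h.py <<'E'
import json
def Rt(y,t=0.,psi=-.055,phi=0.):
    """down tool: y axis at world angle y"""
    return Ro.from_matrix(np.array([[np.sin(y),np.cos(y),0],[-np.cos(y),np.sin(y),0],[0,0,-1]]).T.reshape(3,3).T)
def rows(p1,R1,n,p0=None,R0=None):
    s=monitor.read_state()
    p0=s["tool_pos"] if p0 is None else np.array(p0);R0=Ro.from_rotvec(s["tcp_rot"]) if R0 is None else R0
    w=(R0.inv()*R1).as_rotvec()/n;P,R=np.array(p0),R0;out=[]
    for i in range(n):
        t=R.inv().apply(p0+(np.array(p1)-p0)*(i+1)/n-P)*1000
        t=np.round(t,1);r=np.round(np.degrees(w),1)
        P=P+R.apply(t/1000);R=R*Ro.from_rotvec(np.radians(r))
        out.append({"travel":t.tolist(),"rot":r.tolist()})
    for o in out:print(json.dumps(o))
    print("end",P.round(4),np.degrees((R.inv()*R1).as_rotvec()).round(1))
    return P,R
E
python3 - <<'E'
from h import *
import pickle
from scipy.optimize import least_squares
C=pickle.load(open("c0.pkl","rb"));T=C["top"];S=C["scene"]
def samp(c,X):
    p=proj(c,X).astype(np.float32);g=c["color"].astype(np.float32).sum(2)/3
    return cv2.remap(g,p[:,0:1],p[:,1:2],cv2.INTER_LINEAR)[:,0]
A=np.array([.5097,-.259,.066])
for nm,c,a0 in(("S",S,-90),("T",T,90)):
    a=np.arange(a0,a0+180,6.);r=np.radians(a);v=0
    for R,z in(((.0295,.005),(.0295,.009),(.029,.013)) if nm=="S" else ((.0275,.014),(.029,.014),(.030,.011))):
        v=v+samp(c,A+np.c_[R*np.cos(r),R*np.sin(r),0*r+z])/3
    print(nm,[(int(x),int(y)) for x,y in zip(a,v)])
psi=-.055
n=np.array([-.5*np.cos(psi),-.5*np.sin(psi),np.cos(np.pi/6)]);ey=np.array([-np.sin(psi),np.cos(psi),0]);ex=np.cross(ey,n)
B=np.array([[205.57+.2,177.1+.1],[200.9+.3,197.4]])
def f(q,h=.009):
    c=np.array([q[0],q[1],.2]);d=.028*(np.cos(q[2])*ex+np.sin(q[2])*ey)
    return (proj(T,[c+d+h*n,c-d+h*n])-B).ravel()
s=least_squares(f,[.5225,.226,-.1]);print(s.x,np.degrees(s.x[2]),s.fun,"n",n,"ex",ex)
o=[ray(T,260.4,210),ray(S,301.2,201.2)]
M=np.vstack([np.c_[np.eye(3),-np.outer(d[1],[1,0]) if i==0 else -np.outer(d[1],[0,1])] for i,d in enumerate(o)])
x=np.linalg.lstsq(M,np.r_[o[0][0],o[1][0]],rcond=None);print("ball",x[0][:3],x[1])
print("plates",[atz(T,u/1.4196,v/1.4196,.2) for u,v in((340,245),(333,268),(262,275))])
R=Rt(.27);print(R.as_matrix())
rows([.5097,-.259,.29],R,25,p0=[.208,.641,.28])
E
```

```text
S [(-90, 100), (-84, 99), (-78, 94), (-72, 85), (-66, 74), (-60, 64), (-54, 58), (-48, 53), (-42, 50), (-36, 50), (-30, 50), (-24, 50), (-18, 49), (-12, 47), (-6, 44), (0, 52), (6, 66), (12, 71), (18, 70), (24, 69), (30, 60), (36, 49), (42, 46), (48, 51), (54, 59), (60, 64), (66, 73), (72, 83), (78, 91), (84, 97)]
T [(90, 71), (96, 52), (102, 33), (108, 31), (114, 16), (120, 25), (126, 35), (132, 35), (138, 31), (144, 27), (150, 52), (156, 57), (162, 65), (168, 77), (174, 90), (180, 132), (186, 152), (192, 148), (198, 148), (204, 150), (210, 142), (216, 124), (222, 124), (228, 135), (234, 124), (240, 103), (246, 106), (252, 120), (258, 108), (264, 109)]
[ 0.52433554  0.22619003 -0.22971524] -13.16171370750224 [ 0.04403107 -0.17000284 -0.04467501  0.17126362] n [-0.49924394  0.02748614  0.8660254 ] ex [ 0.86471587 -0.04760739  0.5       ]
ball [0.46694788 0.08555977 0.16706791] [3.90559422e-09]
plates [array([0.55855108, 0.13653174, 0.2       ]), array([0.51666352, 0.14910128, 0.2       ]), array([0.5060289 , 0.27507432, 0.2       ])]Traceback (most recent call last):
  File "<stdin>", line 25, in <module>
  File "h.py", line 16, in Rt
    return Ro.from_matrix(np.array([[np.sin(y),np.cos(y),0],[-np.cos(y),np.sin(y),0],[0,0,-1]]).T.reshape(3,3).T)
           ~~~~~~~~~~~~~~^^^^^^^^^^^^^^^^^^^^^^^^^^^^^^^^^^^^^^^^^^^^^^^^^^^^^^^^^^^^^^^^^^^^^^^^^^^^^^^^^^^^^^^^
  File "scipy/spatial/transform/_rotation.pyx", line 1143, in scipy.spatial.transform._rotation.Rotation.from_matrix
ValueError: Non-positive determinant (left-handed or null coordinate frame) in rotation matrix 0: [[ 0.26673144  0.9637709   0.        ]
 [-0.9637709   0.26673144  0.        ]
 [ 0.          0.         -1.        ]].
```

```bash
python3 - <<'E'
s=open("h.py").read()
i=s.index("def Rt");j=s.index("def rows")
s=s[:i]+'''def Rt(a):
    c,d=np.cos(a),np.sin(a); return Ro.from_matrix([[-d,c,0],[c,d,0],[0,0,-1]])
'''+s[j:]
open("h.py","w").write(s)
E
python3 - <<'E'
from h import *
s=monitor.read_state();R0=Ro.from_rotvec(s["tcp_rot"])
P,R=rows([.5097,-.259,.28],Rt(.288),24,p0=[.208,.641,.28],R0=R0)
E
```

```text
{"travel": [-23.5, -31.8, 0.1], "rot": [-0.0, 0.0, 2.3]}
{"travel": [-24.8, -30.8, 0.0], "rot": [-0.0, 0.0, 2.3]}
{"travel": [-26.0, -29.8, 0.1], "rot": [-0.0, 0.0, 2.3]}
{"travel": [-27.2, -28.7, 0.1], "rot": [-0.0, 0.0, 2.3]}
{"travel": [-28.3, -27.7, 0.0], "rot": [-0.0, 0.0, 2.3]}
{"travel": [-29.4, -26.4, 0.1], "rot": [-0.0, 0.0, 2.3]}
{"travel": [-30.4, -25.3, 0.1], "rot": [-0.0, 0.0, 2.3]}
{"travel": [-31.5, -24.0, 0.0], "rot": [-0.0, 0.0, 2.3]}
{"travel": [-32.3, -22.7, 0.1], "rot": [-0.0, 0.0, 2.3]}
{"travel": [-33.3, -21.4, 0.0], "rot": [-0.0, 0.0, 2.3]}
{"travel": [-34.1, -20.1, 0.1], "rot": [-0.0, 0.0, 2.3]}
{"travel": [-34.8, -18.7, 0.1], "rot": [-0.0, 0.0, 2.3]}
{"travel": [-35.6, -17.3, 0.0], "rot": [-0.0, 0.0, 2.3]}
{"travel": [-36.3, -15.8, 0.1], "rot": [-0.0, 0.0, 2.3]}
{"travel": [-36.8, -14.4, 0.1], "rot": [-0.0, 0.0, 2.3]}
{"travel": [-37.4, -12.8, 0.0], "rot": [-0.0, 0.0, 2.3]}
{"travel": [-37.9, -11.4, 0.1], "rot": [-0.0, 0.0, 2.3]}
{"travel": [-38.3, -9.8, 0.1], "rot": [-0.0, 0.0, 2.3]}
{"travel": [-38.7, -8.3, 0.0], "rot": [-0.0, 0.0, 2.3]}
{"travel": [-38.9, -6.7, 0.1], "rot": [-0.0, 0.0, 2.3]}
{"travel": [-39.3, -5.2, 0.1], "rot": [-0.0, 0.0, 2.3]}
{"travel": [-39.3, -3.6, 0.0], "rot": [-0.0, 0.0, 2.3]}
{"travel": [-39.5, -1.9, 0.1], "rot": [-0.0, 0.0, 2.3]}
{"travel": [-39.6, -0.5, 0.0], "rot": [-0.0, 0.0, 2.3]}
end [ 0.5097 -0.259   0.28  ] [-0.1  0.1  0.3]
```

>>> jog_arm --commands '[{"travel": [0,0,-50],"rot": [0,0,0]},{"travel": [-24,-32,0],"rot": [0,0,2.3]},{"travel": [-25,-31,0],"rot": [0,0,2.3]},{"travel": [-26,-30,0],"rot": [0,0,2.3]},{"travel": [-27,-29,0],"rot": [0,0,2.3]}]'

```text
$.commands[0]: bad value
```

>>> jog_arm --commands '[{"travel": [-28,-28,0],"rot": [0,0,2.3]},{"travel": [-29,-26,0],"rot": [0,0,2.3]},{"travel": [-30,-25,0],"rot": [0,0,2.3]},{"travel": [-31,-24,0],"rot": [0,0,2.3]},{"travel": [-32,-23,0],"rot": [0,0,2.3]}]'

```text
$.commands[0]: bad value
```

>>> jog_arm --commands '[{"travel": [-33,-21,0],"rot": [0,0,2.3]},{"travel": [-34,-20,0],"rot": [0,0,2.3]},{"travel": [-35,-19,0],"rot": [0,0,2.3]},{"travel": [-36,-17,0],"rot": [0,0,2.3]},{"travel": [-36,-16,0],"rot": [0,0,2.3]}]'

```text
$.commands[0]: bad value
```

>>> jog_arm --commands '[{"travel": [-37,-14,0],"rot": [0,0,2.3]},{"travel": [-37,-13,0],"rot": [0,0,2.3]},{"travel": [-38,-11,0],"rot": [0,0,2.3]},{"travel": [-38,-10,0],"rot": [0,0,2.3]},{"travel": [-39,-8,0],"rot": [0,0,2.3]}]'

```text
$.commands[0]: bad value
```

>>> jog_arm --commands '[{"travel": [-39,-7,0],"rot": [0,0,2.3]},{"travel": [-39,-5,0],"rot": [0,0,2.3]},{"travel": [-39,-4,0],"rot": [0,0,2.3]},{"travel": [-39,-2,0],"rot": [0,0,2.3]},{"travel": [-39,-1,0],"rot": [0,0,2.3]}]'

```text
$.commands[0]: bad value
```

```bash
python3 - <<'E'
from h import *
rows([.5097,-.259,.19],Rt(.288),3)
E
```

```text
{"travel": [-188.3, -254.4, 13.9], "rot": [-0.0, 0.0, 18.5]}
{"travel": [-259.2, -181.6, 13.8], "rot": [-0.0, 0.0, 18.5]}
{"travel": [-303.5, -89.9, 13.9], "rot": [-0.0, 0.0, 18.5]}
end [ 0.5097 -0.259   0.19  ] [-0.1  0.1  0. ]
```

Each row probably needs "claw".

>>> jog_arm --commands '[{"travel": [0,0,-50],"rot": [0,0,0],"claw": 0},{"travel": [-24,-32,0],"rot": [0,0,2.3],"claw": 0},{"travel": [-25,-31,0],"rot": [0,0,2.3],"claw": 0},{"travel": [-26,-30,0],"rot": [0,0,2.3],"claw": 0},{"travel": [-27,-29,0],"rot": [0,0,2.3],"claw": 0}]'

```text
time: 0.6
tool_pos: [0.2588, 0.4894, 0.2807]
tcp_rot: [-0.74, -3.053, 0.001]
wrist_force: [0.2, 0.5, 0.7]
width: 1.001
grip_force: 0.0
```

>>> jog_arm --commands '[{"travel": [-28,-28,0],"rot": [0,0,2.3],"claw": 0},{"travel": [-29,-26,0],"rot": [0,0,2.3],"claw": 0},{"travel": [-30,-25,0],"rot": [0,0,2.3],"claw": 0},{"travel": [-31,-24,0],"rot": [0,0,2.3],"claw": 0},{"travel": [-32,-23,0],"rot": [0,0,2.3],"claw": 0}]'

```text
time: 1.1
tool_pos: [0.32, 0.303, 0.2808]
tcp_rot: [-1.042, -2.964, 0.001]
wrist_force: [0.5, -0.6, 1.5]
width: 0.997
grip_force: 0.0
```

>>> jog_arm --commands '[{"travel": [-33,-21,0],"rot": [0,0,2.3],"claw": 0},{"travel": [-34,-20,0],"rot": [0,0,2.3],"claw": 0},{"travel": [-35,-19,0],"rot": [0,0,2.3],"claw": 0},{"travel": [-36,-17,0],"rot": [0,0,2.3],"claw": 0},{"travel": [-36,-16,0],"rot": [0,0,2.3],"claw": 0}]'

```text
time: 1.6
tool_pos: [0.3829, 0.1158, 0.281]
tcp_rot: [1.334, 2.844, 0.0]
wrist_force: [0.5, 0.0, -0.6]
width: 1.0
grip_force: 0.0
```

>>> jog_arm --commands '[{"travel": [-37,-14,0],"rot": [0,0,2.3],"claw": 0},{"travel": [-37,-13,0],"rot": [0,0,2.3],"claw": 0},{"travel": [-38,-11,0],"rot": [0,0,2.3],"claw": 0},{"travel": [-38,-10,0],"rot": [0,0,2.3],"claw": 0},{"travel": [-39,-8,0],"rot": [0,0,2.3],"claw": 0}]'

```text
time: 2.1
tool_pos: [0.4462, -0.0712, 0.281]
tcp_rot: [-1.613, -2.695, -0.0]
wrist_force: [1.5, 0.5, -1.0]
width: 1.001
grip_force: 0.0
```

>>> jog_arm --commands '[{"travel": [-39,-7,0],"rot": [0,0,2.3],"claw": 0},{"travel": [-39,-5,0],"rot": [0,0,2.3],"claw": 0},{"travel": [-39,-4,0],"rot": [0,0,2.3],"claw": 0},{"travel": [-39,-2,0],"rot": [0,0,2.3],"claw": 0},{"travel": [-39,-1,0],"rot": [0,0,2.3],"claw": 0}]'

```text
time: 2.6
tool_pos: [0.5075, -0.2575, 0.2806]
tcp_rot: [-1.875, -2.52, -0.0]
wrist_force: [0.6, 0.8, 0.2]
width: 1.0
grip_force: 0.0
```

```bash
python3 - <<'E'
from h import *
rows([.5097,-.259,.19],Rt(.288),3)
E
```

```text
{"travel": [-0.7, 0.6, 30.2], "rot": [-0.0, -0.0, 0.1]}
{"travel": [-0.7, 0.6, 30.2], "rot": [-0.0, -0.0, 0.1]}
{"travel": [-0.7, 0.5, 30.2], "rot": [-0.0, -0.0, 0.1]}
end [ 0.5097 -0.259   0.19  ] [-0.  -0.  -0.1]
```

>>> jog_arm --commands '[{"travel": [-1,1,30],"rot": [0,0,0],"claw": 0},{"travel": [-1,1,30],"rot": [0,0,0],"claw": 0},{"travel": [0,0,30],"rot": [0,0,0.3],"claw": 0},{"travel": [0,0,0],"rot": [0,0,0],"claw": 0},{"travel": [0,0,0],"rot": [0,0,0],"claw": 0}]'

```text
time: 3.1
tool_pos: [0.5095, -0.257, 0.1908]
tcp_rot: [-1.878, -2.516, 0.0]
wrist_force: [0.4, -0.2, 0.3]
width: 1.0
grip_force: 0.0
```

```bash
python3 - <<'E'
from h import *
rows([.5097,-.259,.090],Rt(.288),4)
a=cam("top")["color"][150:250,320:460];b=cam("scene")["color"][200:290,130:260]
cv2.imwrite("pics/g1.png",np.hstack([cv2.resize(a,(400,286),interpolation=3),cv2.resize(b,(400,286),interpolation=3)]))
E
```

```text
{"travel": [-0.5, -0.0, 25.2], "rot": [-0.0, -0.0, 0.0]}
{"travel": [-0.6, -0.1, 25.2], "rot": [-0.0, -0.0, 0.0]}
{"travel": [-0.5, -0.0, 25.2], "rot": [-0.0, -0.0, 0.0]}
{"travel": [-0.5, -0.1, 25.1], "rot": [-0.0, -0.0, 0.0]}
end [ 0.5097 -0.259   0.09  ] [-0.1 -0.1  0. ]
```

View pics/g1.png

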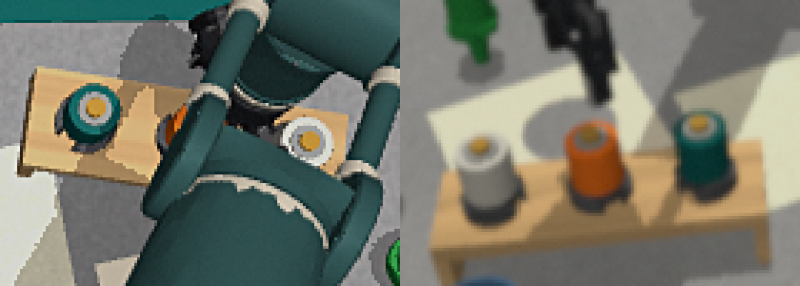

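The fingers are above the orange drum (crop (595,90)), in line with it and clear of the neighbours. I'll descend.

>>> jog_arm --commands '[{"travel": [-1,0,25],"rot": [0,0,0],"claw": 0},{"travel": [-1,0,25],"rot": [0,0,0],"claw": 0},{"travel": [0,0,25],"rot": [0,0,0],"claw": 0},{"travel": [0,0,25],"rot": [0,0,0],"claw": 0},{"travel": [0,0,0],"rot": [0,0,0],"claw": 0}]'

```text
time: 3.7
tool_pos: [0.5093, -0.2584, 0.0897]
tcp_rot: [-1.877, -2.515, 0.001]
wrist_force: [-0.8, -0.0, -0.5]
width: 1.002
grip_force: 0.0
```

>>> jog_arm --commands '[{"travel": [0,0,0],"rot": [0,0,0],"claw": 80},{"travel": [0,0,0],"rot": [0,0,0],"claw": 120},{"travel": [0,0,0],"rot": [0,0,0],"claw": 160},{"travel": [0,0,0],"rot": [0,0,0],"claw": 200},{"travel": [0,0,0],"rot": [0,0,0],"claw": 200}]' --force 60

```text
time: 4.2
tool_pos: [0.5123, -0.2604, 0.0942]
tcp_rot: [1.876, 2.514, 0.001]
wrist_force: [-1.1, 0.2, 6.1]
width: 0.574
grip_force: 62.5
```

>>> jog_arm --commands '[{"travel": [0,0,-10],"rot": [0,0,0],"claw": 200},{"travel": [0,0,-25],"rot": [0,0,0],"claw": 200},{"travel": [0,0,-35],"rot": [0,0,0],"claw": 200},{"travel": [0,0,-40],"rot": [0,0,0],"claw": 200},{"travel": [0,0,-40],"rot": [0,0,0],"claw": 200}]'

```text
time: 4.7
tool_pos: [0.5099, -0.2588, 0.2426]
tcp_rot: [-1.878, -2.517, 0.0]
wrist_force: [0.9, -0.3, -4.2]
width: 0.575
grip_force: 62.7
```

>>> jog_arm --commands '[{"travel": [0,0,-40],"rot": [0,0,0],"claw": 200},{"travel": [0,0,-40],"rot": [0,0,0],"claw": 200},{"travel": [0,0,-30],"rot": [0,0,0],"claw": 200},{"travel": [0,0,0],"rot": [0,0,0],"claw": 200},{"travel": [0,0,0],"rot": [0,0,0],"claw": 200}]'

```text
time: 5.2
tool_pos: [0.5105, -0.2591, 0.3516]
tcp_rot: [1.879, 2.517, 0.0]
wrist_force: [-0.3, 0.4, -5.0]
width: 0.574
grip_force: 62.7
```

```bash
python3 - <<'E'
from h import *
import pickle
print(monitor.read_state()["tool_pos"])
psi=-.055;c=np.array([.5243,.2262,.2]);th=-.2297
n=np.array([-.5*np.cos(psi),-.5*np.sin(psi),np.cos(np.pi/6)]);ey=np.array([-np.sin(psi),np.cos(psi),0]);ex=np.cross(ey,n)
y=np.cos(th)*ex+np.sin(th)*ey; z=-n; R1=Ro.from_matrix(np.c_[np.cross(y,z),y,z])
P=c+n*(.028+.075)
print("target",P,"R",R1.as_rotvec())
rows(P,R1,15)
S=cam("scene");p=proj(S,monitor.read_state()["tool_pos"])[0].astype(int);print(p)
i=S["color"][p[1]-50:p[1]+70,p[0]-60:p[0]+60];cv2.imwrite("pics/h1.png",cv2.resize(i,(600,600),interpolation=3));pickle.dump(S,open("s1.pkl","wb"))
E
```

```text
[ 0.51048376 -0.25913403  0.35159893]
target [0.47287787 0.22903107 0.28920062] R [2.20074612 1.64900259 0.56450703]
{"travel": [31.9, 6.8, 4.1], "rot": [-2.0, -0.1, 2.1]}
{"travel": [32.2, 5.6, 4.4], "rot": [-2.0, -0.1, 2.1]}
{"travel": [32.3, 4.2, 4.4], "rot": [-2.0, -0.1, 2.1]}
{"travel": [32.5, 2.8, 4.5], "rot": [-2.0, -0.1, 2.1]}
{"travel": [32.5, 1.5, 4.5], "rot": [-2.0, -0.1, 2.1]}
{"travel": [32.6, 0.2, 4.4], "rot": [-2.0, -0.1, 2.1]}
{"travel": [32.6, -1.2, 4.4], "rot": [-2.0, -0.1, 2.1]}
{"travel": [32.5, -2.6, 4.3], "rot": [-2.0, -0.1, 2.1]}
{"travel": [32.5, -3.9, 4.1], "rot": [-2.0, -0.1, 2.1]}
{"travel": [32.2, -5.2, 3.9], "rot": [-2.0, -0.1, 2.1]}
{"travel": [32.1, -6.5, 3.7], "rot": [-2.0, -0.1, 2.1]}
{"travel": [31.8, -7.8, 3.3], "rot": [-2.0, -0.1, 2.1]}
{"travel": [31.4, -9.1, 3.0], "rot": [-2.0, -0.1, 2.1]}
{"travel": [31.2, -10.3, 2.5], "rot": [-2.0, -0.1, 2.1]}
{"travel": [30.7, -11.5, 2.2], "rot": [-2.0, -0.1, 2.1]}
end [0.4729 0.229  0.2892] [-0.4 -0.3  0.5]
[178 179]
```

View pics/h1.png

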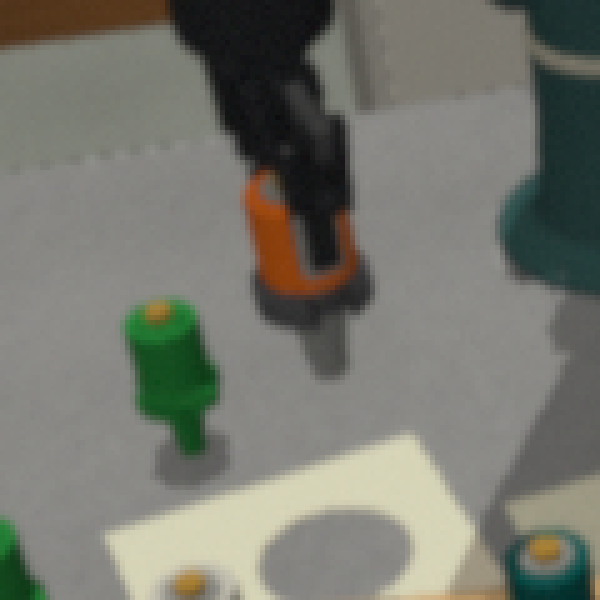

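```bash
cat >> h.py <<'E'
psi=-.055;fc=np.array([.5243,.2262,.2]);th=-.2297
n=np.array([-.5*np.cos(psi),-.5*np.sin(psi),np.cos(np.pi/6)]);ey=np.array([-np.sin(psi),np.cos(psi),0]);ex=np.cross(ey,n)
def Rs(th=th,n=n):
    y=np.cos(th)*ex+np.sin(th)*ey;y=y-n*(y@n);y/=np.linalg.norm(y);return Ro.from_matrix(np.c_[np.cross(y,-n),y,-n])
def at(st,h=.028):return fc+n*(h+st)
E
python3 - <<'E'
from h import *
import pickle
S=pickle.load(open("s1.pkl","rb"));t=np.array([.5105,-.2591,.3516]);o=np.array([118,129])
for d in(-.028,-.076,-.0):print(d,(proj(S,t+[0,0,d])[0]-o)*5)
rows(at(.125),Rs(),14)
E
```

```text
-0.028 [309.93606505 295.18909324]
-0.076 [325.3761302  369.64349844]
-0.0 [300.54556244 249.90662329]
{"travel": [34.8, 5.7, 1.3], "rot": [-2.2, -0.1, 2.3]}
{"travel": [34.9, 4.3, 1.4], "rot": [-2.2, -0.1, 2.3]}
{"travel": [35.1, 2.7, 1.5], "rot": [-2.2, -0.1, 2.3]}
{"travel": [35.2, 1.4, 1.5], "rot": [-2.2, -0.1, 2.3]}
{"travel": [35.2, -0.2, 1.4], "rot": [-2.2, -0.1, 2.3]}
{"travel": [35.2, -1.6, 1.4], "rot": [-2.2, -0.1, 2.3]}
{"travel": [35.1, -3.1, 1.2], "rot": [-2.2, -0.1, 2.3]}
{"travel": [34.9, -4.5, 1.0], "rot": [-2.2, -0.1, 2.3]}
{"travel": [34.7, -6.0, 0.8], "rot": [-2.2, -0.1, 2.3]}
{"travel": [34.5, -7.3, 0.4], "rot": [-2.2, -0.1, 2.3]}
{"travel": [34.1, -8.8, 0.1], "rot": [-2.2, -0.1, 2.3]}
{"travel": [33.8, -10.1, -0.4], "rot": [-2.2, -0.1, 2.3]}
{"travel": [33.3, -11.4, -0.8], "rot": [-2.2, -0.1, 2.3]}
{"travel": [32.8, -12.8, -1.4], "rot": [-2.2, -0.1, 2.3]}
end [0.4479 0.2304 0.3325] [ 0.2 -0.4 -0.3]
```

The drum is held straight, shank tip at crop (330,372), where it is predicted. Moving over to the spindle.

>>> jog_arm --commands '[{"travel": [35,5.7,1.3],"rot": [-2.2,-0.1,2.3],"claw": 200},{"travel": [35,4.3,1.4],"rot": [-2.2,-0.1,2.3],"claw": 200},{"travel": [35,2.7,1.5],"rot": [-2.2,-0.1,2.3],"claw": 200},{"travel": [35,1.4,1.5],"rot": [-2.2,-0.1,2.3],"claw": 200},{"travel": [35,0,1.4],"rot": [-2.2,-0.1,2.3],"claw": 200}]'

```text
time: 5.75
tool_pos: [0.4867, -0.0832, 0.341]
tcp_rot: [2.041, 2.221, 0.222]
wrist_force: [0.3, -0.1, -3.7]
width: 0.573
grip_force: 63.0
```

>>> jog_arm --commands '[{"travel": [35,-1.6,1.4],"rot": [-2.2,-0.1,2.3],"claw": 200},{"travel": [35,-3,1.2],"rot": [-2.2,-0.1,2.3],"claw": 200},{"travel": [35,-4.5,1],"rot": [-2.2,-0.1,2.3],"claw": 200},{"travel": [35,-6,0.8],"rot": [-2.2,-0.1,2.3],"claw": 200},{"travel": [34.5,-7,0.4],"rot": [-2.2,-0.1,2.3],"claw": 200}]'

```text
time: 6.25
tool_pos: [0.4648, 0.0908, 0.3346]
tcp_rot: [2.149, 1.905, 0.424]
wrist_force: [1.4, 0.6, -4.1]
width: 0.569
grip_force: 62.8
```

>>> jog_arm --commands '[{"travel": [34,-9,0],"rot": [-2.2,-0.1,2.3],"claw": 200},{"travel": [34,-10,-0.4],"rot": [-2.2,-0.1,2.3],"claw": 200},{"travel": [33,-11.5,-0.8],"rot": [-2.2,-0.1,2.3],"claw": 200},{"travel": [33,-13,-1.4],"rot": [-2.2,-0.1,2.3],"claw": 200},{"travel": [0,0,0],"rot": [0,0,0],"claw": 200}]'

```text
time: 6.75
tool_pos: [0.4451, 0.2339, 0.3281]
tcp_rot: [2.199, 1.657, 0.571]
wrist_force: [-0.0, -0.2, -2.7]
width: 0.571
grip_force: 63.3
```

```bash
python3 - <<'E'
from h import *
s=monitor.read_state();print(s["tool_pos"],s["q"].round(2),s["wrist_force"])
rows(at(.06),Rs(),4)
E
```

```text
[0.44513688 0.23390151 0.32814441] [ 0.66 -0.39  2.13 -0.39  1.02  1.08] [-0.0154261  -0.23056633 -2.67793564]
{"travel": [-0.7, 1.4, 15.7], "rot": [-0.0, -0.1, 0.1]}
{"travel": [-0.6, 1.3, 15.6], "rot": [-0.0, -0.1, 0.1]}
{"travel": [-0.6, 1.4, 15.7], "rot": [-0.0, -0.1, 0.1]}
{"travel": [-0.5, 1.3, 15.7], "rot": [-0.0, -0.1, 0.1]}
end [0.4803 0.2287 0.2762] [-0.1  0.  -0.2]
```

>>> jog_arm --commands '[{"travel": [-1,1.5,15],"rot": [0,-0.1,0.1],"claw": 200},{"travel": [-1,1.5,16],"rot": [0,-0.1,0.1],"claw": 200},{"travel": [-0.5,1.5,16],"rot": [0,-0.1,0.1],"claw": 200},{"travel": [0,1,16],"rot": [0,-0.1,0.1],"claw": 200},{"travel": [0,0,0],"rot": [0,0,0],"claw": 200}]'

```text
time: 7.25
tool_pos: [0.4826, 0.2217, 0.2753]
tcp_rot: [2.21, 1.636, 0.556]
wrist_force: [0.1, -0.2, -4.5]
width: 0.571
grip_force: 63.5
```

```bash
python3 - <<'E'
from h import *
import pickle
s=monitor.read_state();print(s["tool_pos"],s["tcp_rot"],s["wrist_force"])
T=cam("top");S=cam("scene");pickle.dump((T,S,s),open("c2.pkl","wb"))
rows(at(.04),Rs(),2)
a=T["color"][147:227,165:245];b=S["color"][160:240,310:390]
cv2.imwrite("pics/i1.png",np.hstack([cv2.resize(a,(400,400),interpolation=3),cv2.resize(b,(400,400),interpolation=3)]))
R=Ro.from_rotvec(s["tcp_rot"])
for d in(.028,.076):
  X=s["tool_pos"]+R.apply([0,0,d]);print((proj(T,X)[0]-[165,147])*5,(proj(S,X)[0]-[310,160])*5+[400,0])
print((proj(T,fc)[0]-[165,147])*5,(proj(S,fc)[0]-[310,160])*5+[400,0])
E
```

```text
[0.48258495 0.22171663 0.2752927 ] [2.21019748 1.63597123 0.5561313 ] [ 0.13758657 -0.19084031 -4.49235451]
{"travel": [2.2, -2.8, 10.3], "rot": [0.1, 0.1, -0.3]}
{"travel": [2.2, -2.8, 10.2], "rot": [0.1, 0.1, -0.3]}
end [0.4904 0.2281 0.2589] [-0.1  0.  -0. ]
[190.23508956 229.58510047] [590.31585192  75.75335109]
[206.63010049 200.13690997] [599.17627121 156.2662474 ]
[195.21004888 196.61106566] [611.94421767 170.56242759]
```

View pics/i1.png

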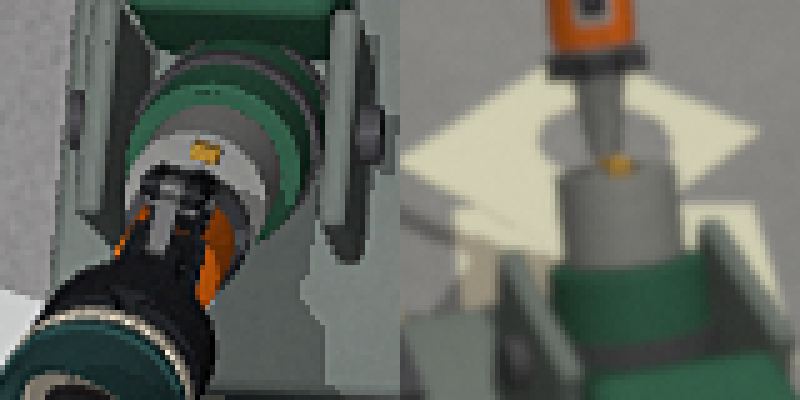

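The scene view (right) shows the shank tip at (603,158) just above the face, whose rim spans 558–686. So the tip is a few mm to the left. The top view shows the upper dog at (205,152). I'll let the arm settle, correct, then measure the tip against the face within the scene image.

>>> jog_arm --commands '[{"travel": [0,0,0],"rot": [0,0,0],"claw": 200},{"travel": [0,0,0],"rot": [0,0,0],"claw": 200},{"travel": [0,0,0],"rot": [0,0,0],"claw": 200},{"travel": [0,0,0],"rot": [0,0,0],"claw": 200},{"travel": [0,0,0],"rot": [0,0,0],"claw": 200}]'

```text
time: 7.85
tool_pos: [0.4847, 0.2245, 0.2819]
tcp_rot: [2.207, 1.634, 0.572]
wrist_force: [0.6, -0.3, -2.1]
width: 0.571
grip_force: 63.5
```

```bash
python3 - <<'E'
from h import *
import pickle
s=monitor.read_state();print(s["tool_pos"],s["wrist_force"])
rows(at(.055),Rs(),1)
T0=pickle.load(open("c0.pkl","rb"))
S=pickle.load(open("c2.pkl","rb"))[1]
# profiles across the axis in scene: points fc + n*h + w*side, side = image-lateral
o,_=ray(S,0,0)
def prof(c,base,ax,h,W):
    d=base+ax*h-o;side=np.cross(d,ax);side/=np.linalg.norm(side)
    w=np.arange(-W,W+.0005,.002);p=proj(S,base+ax*h+w[:,None]*side).astype(np.float32)
    g=cv2.remap(c["color"],p[:,:1],p[:,1:],cv2.INTER_LINEAR)[:,0].astype(int).mean(1).astype(int)
    return w,g,side
for h in(-.012,-.025):
    w,g,sd=prof(S,fc,n,h,.054);print("spindle",h,sd.round(2));print(list(zip((w*1000).round().astype(int).tolist(),g.tolist())))
st=pickle.load(open("c2.pkl","rb"))[2];R=Ro.from_rotvec(st["tcp_rot"]);ax=-R.as_matrix()[:,2];b=st["tool_pos"]-ax*.028
for h in(-.03,.007):
    w,g,sd=prof(S,b,ax,h,.044);print("arbor",h);print(list(zip((w*1000).round().astype(int).tolist(),g.tolist())))
E
```

```text
[0.48467091 0.22445391 0.28188598] [ 0.55242298 -0.25296551 -2.0855239 ]
{"travel": [2.2, -7.5, 7.6], "rot": [0.4, -0.0, -0.6]}
end [0.4829 0.2285 0.2719] [-0. -0. -0.]
spindle -0.012 [0.34 0.93 0.17]
[(-54, 198), (-52, 198), (-50, 197), (-48, 198), (-46, 198), (-44, 197), (-42, 198), (-40, 193), (-38, 182), (-36, 150), (-34, 118), (-32, 88), (-30, 80), (-28, 79), (-26, 82), (-24, 86), (-22, 90), (-20, 93), (-18, 97), (-16, 99), (-14, 101), (-12, 103), (-10, 105), (-8, 108), (-6, 109), (-4, 111), (-2, 113), (0, 114), (2, 115), (4, 116), (6, 116), (8, 116), (10, 116), (12, 115), (14, 114), (16, 113), (18, 112), (20, 111), (22, 110), (24, 109), (26, 106), (28, 103), (30, 100), (32, 104), (34, 118), (36, 139), (38, 160), (40, 166), (42, 165), (44, 157), (46, 148), (48, 139), (50, 135), (52, 133), (54, 132)]
spindle -0.025 [0.34 0.93 0.17]
[(-54, 197), (-52, 197), (-50, 198), (-48, 198), (-46, 198), (-44, 198), (-42, 196), (-40, 192), (-38, 174), (-36, 148), (-34, 113), (-32, 90), (-30, 78), (-28, 80), (-26, 83), (-24, 86), (-22, 90), (-20, 93), (-18, 95), (-16, 98), (-14, 101), (-12, 10
[... 665 characters left out ...]
0), (8, 99), (10, 96), (12, 98), (14, 106), (16, 117), (18, 126), (20, 130), (22, 132), (24, 132), (26, 132), (28, 133), (30, 135), (32, 140), (34, 152), (36, 166), (38, 181), (40, 191), (42, 196), (44, 197)]
arbor 0.007
[(-44, 139), (-42, 143), (-40, 148), (-38, 157), (-36, 165), (-34, 172), (-32, 177), (-30, 174), (-28, 155), (-26, 117), (-24, 79), (-22, 53), (-20, 42), (-18, 42), (-16, 43), (-14, 43), (-12, 42), (-10, 41), (-8, 39), (-6, 37), (-4, 40), (-2, 46), (0, 51), (2, 53), (4, 54), (6, 54), (8, 53), (10, 52), (12, 51), (14, 45), (16, 42), (18, 43), (20, 51), (22, 56), (24, 59), (26, 57), (28, 60), (30, 68), (32, 88), (34, 108), (36, 124), (38, 129), (40, 132), (42, 132), (44, 131)]
```

>>> jog_arm --commands '[{"travel": [1,-3.5,3],"rot": [0.2,0,-0.3],"claw": 200},{"travel": [1,-3.5,3],"rot": [0.2,0,-0.3],"claw": 200},{"travel": [0,0,0],"rot": [0,0,0],"claw": 200},{"travel": [0,0,0],"rot": [0,0,0],"claw": 200},{"travel": [0,0,0],"rot": [0,0,0],"claw": 200}]'

```text
time: 8.35
tool_pos: [0.4825, 0.228, 0.2731]
tcp_rot: [2.202, 1.649, 0.563]
wrist_force: [0.2, 0.6, -4.4]
width: 0.57
grip_force: 63.5
```

>>> jog_arm --commands '[{"travel": [0,0,0],"rot": [0,0,0],"claw": 200},{"travel": [0,0,0],"rot": [0,0,0],"claw": 200},{"travel": [0,0,0],"rot": [0,0,0],"claw": 200},{"travel": [0,0,0],"rot": [0,0,0],"claw": 200},{"travel": [0,0,0],"rot": [0,0,0],"claw": 200}]'

```text
time: 8.85
tool_pos: [0.4825, 0.228, 0.2732]
tcp_rot: [2.202, 1.649, 0.564]
wrist_force: [-0.1, -0.2, -2.7]
width: 0.573
grip_force: 63.5
```

```bash
cat > m.py <<'E'
from h import *
s=monitor.read_state();print(s["tool_pos"],s["joint_vel"].round(4))
S=cam("scene");s=monitor.read_state();print(s["tool_pos"],s["joint_vel"].round(4))
rows(at(.055),Rs(),1)
o,_=ray(S,0,0)
def prof(base,ax,h,W):
    d=base+ax*h-o;side=np.cross(d,ax);side/=np.linalg.norm(side)
    w=np.arange(-W,W+.0005,.001);p=proj(S,base+ax*h+w[:,None]*side).astype(np.float32)
    g=cv2.remap(S["color"],p[:,:1],p[:,1:],cv2.INTER_LINEAR)[:,0].astype(float).mean(1)
    return w*1000,g
def edges(w,g,r):
    d=np.abs(np.gradient(cv2.GaussianBlur(g[None],(5,1),1)[0]));out=[]
    for s_ in(-1,1):
        m=np.abs(w-s_*r)<7;out.append((w[m]*d[m]**2).sum()/(d[m]**2).sum())
    return np.round(out,1),round(sum(out)/2,1)
for h in(-.012,-.02,-.025):print("spindle",edges(*prof(fc,n,h,.06),36))
R=Ro.from_rotvec(s["tcp_rot"]);ax=-R.as_matrix()[:,2];b=s["tool_pos"]-ax*.028
for h,r in((-.035,10.8),(-.025,12.3),(.007,30),(.025,25)):print("arbor",h,edges(*prof(b,ax,h,.06),r))
E
python3 m.py
```

```text
[0.48247224 0.22799759 0.27315338] [-0.0009 -0.0003 -0.0013  0.0001 -0.0005  0.0001]
[0.48246628 0.22802974 0.27318596] [ 0.0015 -0.0024  0.0001  0.0018 -0.0003  0.0005]
{"travel": [0.4, -0.4, 1.3], "rot": [-0.1, 0.0, -0.0]}
end [0.4829 0.2285 0.2719] [ 0.  0. -0.]
spindle (array([-35.2,  35.6]), np.float64(0.2))
spindle (array([-35.6,  35.9]), np.float64(0.2))
spindle (array([-35.4,  35.7]), np.float64(0.2))
arbor -0.035 (array([-9.2, 12.7]), np.float64(1.7))
arbor -0.025 (array([-10.7,  15.6]), np.float64(2.5))
arbor 0.007 (array([-27.8,  31.1]), np.float64(1.7))
arbor 0.025 (array([-23.4,  26.9]), np.float64(1.7))
```

>>> jog_arm --commands '[{"travel": [-1,-0.4,7],"rot": [0,0,0],"claw": 200},{"travel": [0,0,8],"rot": [0,0,0],"claw": 200},{"travel": [0,0,8],"rot": [0,0,0],"claw": 200},{"travel": [0,0,0],"rot": [0,0,0],"claw": 200},{"travel": [0,0,0],"rot": [0,0,0],"claw": 200}]'

```text
time: 9.4
tool_pos: [0.4932, 0.2262, 0.252]
tcp_rot: [2.203, 1.649, 0.561]
wrist_force: [0.3, 0.7, -2.6]
width: 0.574
grip_force: 63.5
```

>>> jog_arm --commands '[{"travel": [0,0,5],"rot": [0,0,0],"claw": 200},{"travel": [0,0,5],"rot": [0,0,0],"claw": 200},{"travel": [0,0,5],"rot": [0,0,0],"claw": 200},{"travel": [0,0,0],"rot": [0,0,0],"claw": 200},{"travel": [0,0,0],"rot": [0,0,0],"claw": 200}]'

```text
time: 9.9
tool_pos: [0.5007, 0.226, 0.2395]
tcp_rot: [2.202, 1.649, 0.563]
wrist_force: [-0.7, 0.5, -3.8]
width: 0.571
grip_force: 63.5
```

```bash
python3 - <<'E'
from h import *
exec(open("m.py").read().replace("at(.055)","at(.0)"))
T=cam("top")
print(s["wrist_force"])
a=T["color"][147:227,165:245];b=S["color"][160:240,310:390]
cv2.imwrite("pics/i2.png",np.hstack([cv2.resize(a,(400,400),interpolation=3),cv2.resize(b,(400,400),interpolation=3)]))
E
```

```text
[0.50074024 0.22599764 0.23954264] [ 0.0028 -0.0046 -0.0063  0.0012 -0.0011 -0.0011]
[0.50084195 0.22613298 0.2398757 ] [ 0.0018 -0.0051 -0.0034 -0.002  -0.0004 -0.0014]
{"travel": [1.4, 0.0, 18.2], "rot": [-0.1, 0.0, -0.0]}
end [0.5103 0.227  0.2243] [ 0.  0. -0.]
spindle (array([-35.2,  35.7]), np.float64(0.2))
spindle (array([-35.6,  35.9]), np.float64(0.2))
spindle (array([-35.5,  35.7]), np.float64(0.1))
arbor -0.035 (array([-12.7,  11.2]), np.float64(-0.8))
arbor -0.025 (array([-13.7,  13.4]), np.float64(-0.2))
arbor 0.007 (array([-28.2,  31.2]), np.float64(1.5))
arbor 0.025 (array([-23.5,  26.1]), np.float64(1.3))
[-0.50217774 -0.46039066 -3.09276684]
```

View pics/i2.png

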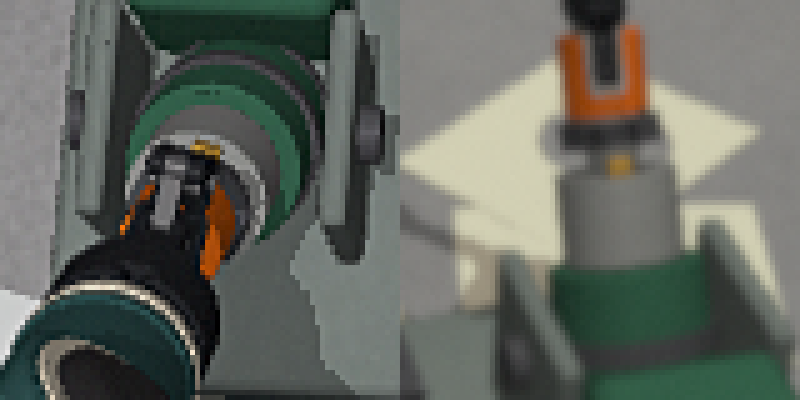

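```bash
python3 - <<'E'
from h import *
s=monitor.read_state();S=cam("scene")
R=Ro.from_rotvec(s["tcp_rot"]).as_matrix();ax=-R[:,2]
b=s["tool_pos"]-ax*.028+np.array([.34,.93,.17])*.0014
# frame: u=tool y, v = ax x u
u=R[:,1];v=np.cross(ax,u)
a=np.arange(-60,61,4.);r=np.radians(a)
def samp(X):
    p=proj(S,X).astype(np.float32);return cv2.remap(S["color"],p[:,:1],p[:,1:],cv2.INTER_LINEAR)[:,0].astype(int)
for h in(.003,.006,.010,.013):print("flange",h,list(zip(a.astype(int).tolist(),(samp(b+.0298*(np.cos(r)[:,None]*u+np.sin(r)[:,None]*v)+h*ax).sum(1)//3).tolist())))
for h in(.003,.007):
  q=samp(fc+.032*(np.cos(r)[:,None]*u+np.sin(r)[:,None]*v)+h*n);print("dog",h,list(zip(a.astype(int).tolist(),(q[:,2]-q[:,0]).tolist())))
E
```

```text
flange 0.003 [(-60, 65), (-56, 63), (-52, 62), (-48, 62), (-44, 64), (-40, 65), (-36, 60), (-32, 56), (-28, 51), (-24, 49), (-20, 50), (-16, 53), (-12, 58), (-8, 63), (-4, 65), (0, 66), (4, 68), (8, 68), (12, 66), (16, 60), (20, 57), (24, 57), (28, 63), (32, 68), (36, 69), (40, 70), (44, 70), (48, 71), (52, 73), (56, 76), (60, 79)]
flange 0.006 [(-60, 50), (-56, 46), (-52, 44), (-48, 44), (-44, 45), (-40, 47), (-36, 47), (-32, 45), (-28, 43), (-24, 42), (-20, 41), (-16, 44), (-12, 49), (-8, 53), (-4, 55), (0, 56), (4, 56), (8, 54), (12, 54), (16, 48), (20, 44), (24, 46), (28, 50), (32, 56), (36, 57), (40, 58), (44, 58), (48, 58), (52, 63), (56, 70), (60, 76)]
flange 0.01 [(-60, 47), (-56, 44), (-52, 40), (-48, 41), (-44, 41), (-40, 43), (-36, 43), (-32, 43), (-28, 41), (-24, 40), (-20, 40), (-16, 43), (-12, 47), (-8, 52), (-4, 54), (0, 54), (4, 53), (8, 52), (12, 50), (16, 46), (20, 41), (24, 44), (28, 49), (32, 54), (36, 56), (40, 57), (44, 58), (48, 59), (52, 63), (56, 75), (60, 86)]
flange 0.013 [(-60, 53), (-56, 49), (-52, 45), (-48, 44), (-44, 44), (-40, 45), (-36, 47), (-32, 49
[... 154 characters left out ...]
 (32, 55), (36, 57), (40, 59), (44, 62), (48, 66), (52, 70), (56, 84), (60, 99)]
dog 0.003 [(-60, 4), (-56, 3), (-52, 3), (-48, 3), (-44, 3), (-40, 4), (-36, 4), (-32, 4), (-28, 3), (-24, 4), (-20, 5), (-16, 14), (-12, 32), (-8, 52), (-4, 58), (0, 58), (4, 56), (8, 52), (12, 35), (16, 20), (20, 10), (24, 5), (28, 5), (32, 5), (36, 4), (40, 3), (44, 3), (48, 4), (52, 4), (56, 5), (60, 6)]
dog 0.007 [(-60, 5), (-56, 3), (-52, 4), (-48, 4), (-44, 4), (-40, 3), (-36, 3), (-32, 3), (-28, 3), (-24, 4), (-20, 7), (-16, 22), (-12, 47), (-8, 79), (-4, 91), (0, 95), (4, 93), (8, 83), (12, 53), (16, 29), (20, 12), (24, 6), (28, 5), (32, 4), (36, 3), (40, 4), (44, 4), (48, 5), (52, 4), (56, 4), (60, 5)]
```

Slot centre is about +1° and dog about 0° in the tool frame; the axes agree within 0.5 mm. Easing in.

>>> jog_arm --commands '[{"travel": [0,0,3],"rot": [0,0,0],"claw": 200},{"travel": [0,0,3],"rot": [0,0,0],"claw": 200},{"travel": [0,0,2],"rot": [0,0,0],"claw": 200},{"travel": [0,0,2],"rot": [0,0,0],"claw": 200},{"travel": [0,0,0],"rot": [0,0,0],"claw": 200}]'

```text
time: 10.55
tool_pos: [0.5057, 0.2257, 0.2307]
tcp_rot: [2.202, 1.649, 0.562]
wrist_force: [-0.4, 0.4, -3.4]
width: 0.572
grip_force: 63.5
```

>>> jog_arm --commands '[{"travel": [0,0,2],"rot": [0,0,0],"claw": 200},{"travel": [0,0,2],"rot": [0,0,0],"claw": 200},{"travel": [0,0,1],"rot": [0,0,0],"claw": 200},{"travel": [0,0,0],"rot": [0,0,0],"claw": 200},{"travel": [0,0,0],"rot": [0,0,0],"claw": 200}]'

```text
time: 11.05
tool_pos: [0.5081, 0.2257, 0.2266]
tcp_rot: [2.202, 1.649, 0.563]
wrist_force: [-0.5, 1.2, -4.0]
width: 0.574
grip_force: 63.5
```

```bash
python3 m.py | sed -n '2,20p'; python3 -c "
from h import *
s=monitor.read_state();print(s['wrist_force'],s['torque']);rows(at(0),Rs(),1)"
```

```text
[0.50808967 0.22564096 0.22659428] [-0.0027 -0.0003 -0.0005  0.      0.0009 -0.001 ]
{"travel": [1.5, 0.3, -51.9], "rot": [-0.1, 0.0, -0.0]}
end [0.4829 0.2284 0.2719] [ 0.  0. -0.]
spindle (array([-35.2,  35.6]), np.float64(0.2))
spindle (array([-35.5,  36. ]), np.float64(0.3))
spindle (array([-35.4,  35.7]), np.float64(0.2))
arbor -0.035 (array([-12. ,   9.8]), np.float64(-1.1))
arbor -0.025 (array([-14.3,  14.8]), np.float64(0.3))
arbor 0.007 (array([-29. ,  32.7]), np.float64(1.8))
arbor 0.025 (array([-23. ,  27.3]), np.float64(2.1))
[-0.19340492  0.17025075 -4.03706714] [0.04888243 0.75109597 0.069152  ]
{"travel": [1.6, 0.3, 3.1], "rot": [-0.1, 0.0, -0.0]}
end [0.5103 0.227  0.2242] [ 0.  0. -0.]
```

No contact at about 3 mm of standoff, so the dogs are already inside the slots. Continuing until contact.

>>> jog_arm --commands '[{"travel": [0,0,1],"rot": [0,0,0],"claw": 200},{"travel": [0,0,1],"rot": [0,0,0],"claw": 200},{"travel": [0,0,1],"rot": [0,0,0],"claw": 200},{"travel": [0,0,0],"rot": [0,0,0],"claw": 200},{"travel": [0,0,0],"rot": [0,0,0],"claw": 200}]'

```text
time: 11.6
tool_pos: [0.509, 0.226, 0.2252]
tcp_rot: [2.204, 1.649, 0.563]
wrist_force: [-11.9, 0.4, 5.5]
width: 0.57
grip_force: 65.1
```

>>> jog_arm --commands '[{"travel": [0,0,1],"rot": [0,0,0],"claw": 200},{"travel": [0,0,1],"rot": [0,0,0],"claw": 200},{"travel": [0,0,0],"rot": [0,0,0],"claw": 200},{"travel": [0,0,0],"rot": [0,0,0],"claw": 200},{"travel": [0,0,0],"rot": [0,0,0],"claw": 200}]'

```text
time: 12.1
tool_pos: [0.5091, 0.2261, 0.2251]
tcp_rot: [2.205, 1.648, 0.563]
wrist_force: [-28.6, -0.4, 17.8]
width: 0.573
grip_force: 67.2
```

```bash
python3 -c "
from h import *
s=monitor.read_state();print(s['wrist_force'],s['wrist_force']@n,s['torque']);rows(at(0),Rs(),1)"
```

```text
[-28.63968344  -0.4230556   17.79726365] 29.699442693711415 [-0.3403678   2.79535855 -0.26726806]
{"travel": [1.0, 0.3, 1.3], "rot": [-0.1, 0.0, -0.2]}
end [0.5103 0.227  0.2243] [-0.  0.  0.]
```

>>> jog_arm --commands '[{"travel": [0,-0.5,0],"rot": [0,0,0],"claw": 200},{"travel": [0,-0.5,0],"rot": [0,0,0],"claw": 200},{"travel": [0,0,0],"rot": [0,0,0],"claw": 200},{"travel": [0,0,0],"rot": [0,0,0],"claw": 200},{"travel": [0,0,0],"rot": [0,0,0],"claw": 200}]'

```text
time: 12.6
tool_pos: [0.5091, 0.2262, 0.2251]
tcp_rot: [2.204, 1.647, 0.564]
wrist_force: [-23.3, -0.7, 17.5]
width: 0.574
grip_force: 66.8
```

```bash
python3 - <<'E'
from h import *
s=monitor.read_state();F=s['wrist_force']+[0,0,4];print(F,F@n,F@ex,F@ey,s['torque']);rows(at(0),Rs(),1)
S=cam("scene")
b=S["color"][172:212,330:370]
cv2.imwrite("pics/j1.png",cv2.resize(b,(600,600),interpolation=3))
E
```

```text
[-23.33918755  -0.73633103  21.46626305] 30.22203818678623 -9.413579557555353 -2.0182258498727315 [-0.53789455  2.3254489  -0.32062553]
{"travel": [1.0, 0.4, 1.3], "rot": [-0.1, -0.0, -0.1]}
end [0.5103 0.227  0.2242] [ 0. -0. -0.]
```

View pics/j1.png

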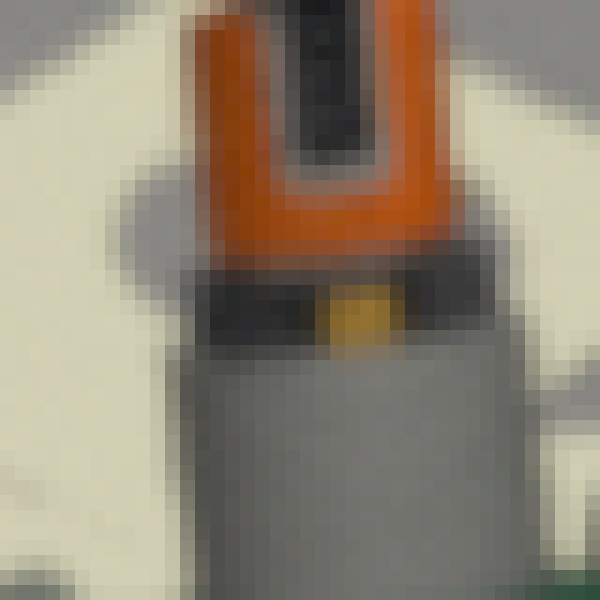

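The scene view shows the brass dog inside the slot at (360,318), with the flange's dark edge meeting the grey face along (200–490, ~345) and no gap. I'll relieve the remaining side force and see whether it sinks further.

>>> jog_arm --commands '[{"travel": [0,-0.5,0],"rot": [0,0,0],"claw": 200},{"travel": [0.2,-0.5,0],"rot": [0,0,0],"claw": 200},{"travel": [0.2,-0.5,0],"rot": [0,0,0],"claw": 200},{"travel": [0,-0.5,0],"rot": [0,0,0],"claw": 200},{"travel": [0,0,0],"rot": [0,0,0],"claw": 200}]'

```text
time: 13.15
tool_pos: [0.5089, 0.2263, 0.2249]
tcp_rot: [2.201, 1.646, 0.566]
wrist_force: [-16.0, -5.1, 16.0]
width: 0.572
grip_force: 66.1
```

```bash
python3 - <<'E'
from h import *
s=monitor.read_state();F=s['wrist_force']+[0,0,4];print(F,F@n,F@ex,F@ey,s['torque'],s["tool_pos"]);rows(at(0),Rs(),1)
E
```

```text
[-16.01370808  -5.06870474  19.99519673] 25.171775930642788 -3.608401372648684 -5.9413502215103335 [-1.09124929  1.31748762 -0.69941681] [0.50891504 0.22630744 0.22492937]
{"travel": [0.9, 0.6, 1.3], "rot": [0.1, 0.0, -0.1]}
end [0.5103 0.227  0.2242] [0. 0. 0.]
```

Side force is relieved and it goes no deeper at 25 N axial, so the flange is flat and home. Easing the preload, releasing and retreating along the axis.

>>> jog_arm --commands '[{"travel": [-0.4,0,-0.6],"rot": [0,0,0],"claw": 200},{"travel": [0,0,0],"rot": [0,0,0],"claw": 200},{"travel": [0,0,0],"rot": [0,0,0],"claw": 60},{"travel": [0,0,0],"rot": [0,0,0],"claw": 20},{"travel": [0,0,0],"rot": [0,0,0],"claw": 0}]'

```text
time: 13.65
tool_pos: [0.5087, 0.2268, 0.2225]
tcp_rot: [2.201, 1.649, 0.566]
wrist_force: [0.7, -0.1, 0.0]
width: 1.002
grip_force: 0.0
```

>>> jog_arm --commands '[{"travel": [0,0,0],"rot": [0,0,0],"claw": 0},{"travel": [0,0,0],"rot": [0,0,0],"claw": 0},{"travel": [0,0,-5],"rot": [0,0,0],"claw": 0},{"travel": [0,0,-10],"rot": [0,0,0],"claw": 0},{"travel": [0,0,-15],"rot": [0,0,0],"claw": 0}]'

```text
time: 14.15
tool_pos: [0.4924, 0.227, 0.2475]
tcp_rot: [2.202, 1.649, 0.561]
wrist_force: [0.4, -0.6, 1.0]
width: 1.004
grip_force: 0.0
```

>>> jog_arm --commands '[{"travel": [0,0,-25],"rot": [0,0,0],"claw": 0},{"travel": [0,0,-30],"rot": [0,0,0],"claw": 0},{"travel": [0,0,-30],"rot": [0,0,0],"claw": 0},{"travel": [0,0,0],"rot": [0,0,0],"claw": 0},{"travel": [0,0,0],"rot": [0,0,0],"claw": 0}]'

```text
time: 14.65
tool_pos: [0.4507, 0.2301, 0.3228]
tcp_rot: [2.201, 1.649, 0.568]
wrist_force: [-0.4, -0.6, 0.6]
width: 0.997
grip_force: 0.0
```

```bash
python3 - <<'E'
from h import *
S=cam("scene");T=cam("top")
b=S["color"][152:212,310:370];a=T["color"][150:230,180:280]
cv2.imwrite("pics/k1.png",np.hstack([cv2.resize(b,(400,400),interpolation=3),cv2.resize(a,(400,320),interpolation=3)[:,:].copy() if 0 else cv2.copyMakeBorder(cv2.resize(a,(400,320),interpolation=3),0,80,0,0,0)]))
s=monitor.read_state();print(s["tool_pos"],s["q"].round(2))
E
```

```text
[0.45025834 0.22929168 0.32013814] [ 0.64 -0.38  2.14 -0.39  1.01  1.07]
```

View pics/k1.png

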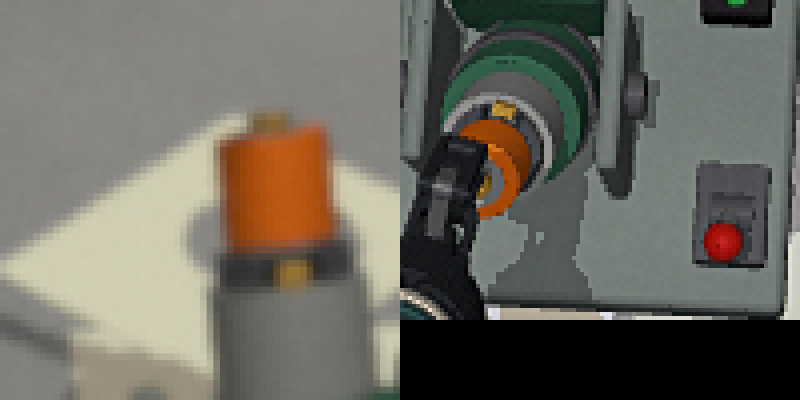

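Both views show the drum home: scene crop has the flange on the face with the dog in its slot at (295,270), and the top view is consistent. The red lever ball is at (723,242). Now the lever.

```bash
python3 - <<'E'
from h import *
P,R=rows([.405,.080,.27],Rt(-.055),10)
C=cam("top");print([atz(C,u,v,z) for u,v,z in((242.5,173.7,.15),(237,198,.2))])
E
```

```text
{"travel": [-16.1, -2.1, 2.5], "rot": [3.0, -0.3, -1.3]}
{"travel": [-15.9, -2.3, 2.7], "rot": [3.0, -0.3, -1.3]}
{"travel": [-16.0, -2.6, 3.0], "rot": [3.0, -0.3, -1.3]}
{"travel": [-15.8, -2.7, 3.1], "rot": [3.0, -0.3, -1.3]}
{"travel": [-15.8, -2.9, 3.4], "rot": [3.0, -0.3, -1.3]}
{"travel": [-15.6, -3.1, 3.6], "rot": [3.0, -0.3, -1.3]}
{"travel": [-15.6, -3.3, 3.9], "rot": [3.0, -0.3, -1.3]}
{"travel": [-15.5, -3.4, 4.1], "rot": [3.0, -0.3, -1.3]}
{"travel": [-15.4, -3.5, 4.4], "rot": [3.0, -0.3, -1.3]}
{"travel": [-15.3, -3.7, 4.7], "rot": [3.0, -0.3, -1.3]}
end [0.405 0.08  0.27 ] [-0.2 -0.4  0.2]
[array([0.56812896, 0.13249849, 0.15      ]), array([0.4928407, 0.143025 , 0.2      ])]
```

>>> jog_arm --commands '[{"travel": [-16,-2,2.5],"rot": [3,-0.3,-1.3],"claw": 50},{"travel": [-16,-2.3,2.7],"rot": [3,-0.3,-1.3],"claw": 100},{"travel": [-16,-2.6,3],"rot": [3,-0.3,-1.3],"claw": 150},{"travel": [-16,-2.7,3],"rot": [3,-0.3,-1.3],"claw": 200},{"travel": [-16,-2.9,3.4],"rot": [3,-0.3,-1.3],"claw": 255}]'

```text
time: 15.3
tool_pos: [0.4275, 0.1535, 0.2945]
tcp_rot: [2.263, 1.916, 0.296]
wrist_force: [0.2, -0.1, -0.5]
width: 0.141
grip_force: 0.0
```

>>> jog_arm --commands '[{"travel": [-15.5,-3.1,3.6],"rot": [3,-0.3,-1.3],"claw": 255},{"travel": [-15.5,-3.3,4],"rot": [3,-0.3,-1.3],"claw": 255},{"travel": [-15.5,-3.4,4],"rot": [3,-0.3,-1.3],"claw": 255},{"travel": [-15.5,-3.5,4.4],"rot": [3,-0.3,-1.3],"claw": 255},{"travel": [-15,-3.7,4.7],"rot": [3,-0.3,-1.3],"claw": 255}]'

```text
time: 15.8
tool_pos: [0.4049, 0.0791, 0.2694]
tcp_rot: [-2.27, -2.157, 0.0]
wrist_force: [1.0, -0.2, 0.4]
width: 0.001
grip_force: 0.0
```

>>> jog_arm --commands '[{"travel": [0,0,0],"rot": [0,0,0],"claw": 255},{"travel": [0,0,0],"rot": [0,0,0],"claw": 255},{"travel": [0,0,0],"rot": [0,0,0],"claw": 255},{"travel": [0,0,0],"rot": [0,0,0],"claw": 255},{"travel": [0,0,0],"rot": [0,0,0],"claw": 255}]'

```text
time: 16.3
tool_pos: [0.4054, 0.0808, 0.2714]
tcp_rot: [-2.272, -2.161, -0.007]
wrist_force: [-0.4, -0.3, -0.0]
width: -0.001
grip_force: 0.0
```

```bash
python3 - <<'E'
from h import *
s=monitor.read_state();print(s["tool_pos"])
rows([.410,.080,.146],Rt(-.055),4)
E
```

```text
[0.40543628 0.08080749 0.2713675 ]
{"travel": [-0.4, 1.2, 31.3], "rot": [-0.0, -0.1, 0.1]}
{"travel": [-0.3, 1.2, 31.4], "rot": [-0.0, -0.1, 0.1]}
{"travel": [-0.3, 1.2, 31.3], "rot": [-0.0, -0.1, 0.1]}
{"travel": [-0.2, 1.2, 31.4], "rot": [-0.0, -0.1, 0.1]}
end [0.41  0.08  0.146] [-0.1 -0.  -0.1]
```

>>> jog_arm --commands '[{"travel": [0,1,31],"rot": [0,0,0],"claw": 255},{"travel": [0,1,31],"rot": [0,0,0],"claw": 255},{"travel": [-1,1,31],"rot": [0,-0.2,0.2],"claw": 255},{"travel": [0,1,32],"rot": [0,-0.2,0.2],"claw": 255},{"travel": [0,0,0],"rot": [0,0,0],"claw": 255}]'

```text
time: 16.8
tool_pos: [0.4052, 0.0798, 0.142]
tcp_rot: [-2.279, -2.152, 0.014]
wrist_force: [-0.5, -0.1, -0.6]
width: -0.004
grip_force: 0.0
```

>>> jog_arm --commands '[{"travel": [0,8,0],"rot": [0,0,0],"claw": 255},{"travel": [0,8,0],"rot": [0,0,0],"claw": 255},{"travel": [0,8,0],"rot": [0,0,0],"claw": 255},{"travel": [0,8,0],"rot": [0,0,0],"claw": 255},{"travel": [0,8,0],"rot": [0,0,0],"claw": 255}]'

```text
time: 17.3
tool_pos: [0.4504, 0.0775, 0.1469]
tcp_rot: [-2.284, -2.155, 0.001]
wrist_force: [-1.2, 0.4, 1.1]
width: -0.001
grip_force: 0.6
```

>>> jog_arm --commands '[{"travel": [0,8,0],"rot": [0,0,0],"claw": 255},{"travel": [0,8,0],"rot": [0,0,0],"claw": 255},{"travel": [0,8,0],"rot": [0,0,0],"claw": 255},{"travel": [0,8,0],"rot": [0,0,0],"claw": 255},{"travel": [0,8,0],"rot": [0,0,0],"claw": 255}]'

```text
time: 17.8
tool_pos: [0.4897, 0.0752, 0.1457]
tcp_rot: [-2.283, -2.155, 0.003]
wrist_force: [-1.1, -0.4, 0.3]
width: -0.003
grip_force: 0.3
```

```bash
python3 - <<'E'
from h import *
s=monitor.read_state();print(s["tool_pos"],s["wrist_force"])
T=cam("top");hs=cv2.cvtColor(T["color"],cv2.COLOR_BGR2HSV);m=cv2.inRange(hs,np.array((0,150,80)),np.array((8,255,255)))[150:230,240:290]
v,u=np.nonzero(m);print(len(u),u.mean()+240,v.mean()+150) if len(u) else print("hidden")
E
```

```text
[0.48967476 0.07518667 0.14573691] [-1.11673146 -0.4258234   0.29614888]
hidden
```

>>> jog_arm --commands '[{"travel": [0,6,0],"rot": [0,0,0],"claw": 255},{"travel": [0,6,0],"rot": [0,0,0],"claw": 255},{"travel": [0,6,0],"rot": [0,0,0],"claw": 255},{"travel": [0,5,0],"rot": [0,0,0],"claw": 255},{"travel": [0,5,0],"rot": [0,0,0],"claw": 255}]'

```text
time: 18.35
tool_pos: [0.5172, 0.0736, 0.1456]
tcp_rot: [-2.283, -2.154, 0.003]
wrist_force: [-0.2, -0.8, -0.2]
width: 0.002
grip_force: 0.4
```

>>> jog_arm --commands '[{"travel": [0,2,0],"rot": [0,0,0],"claw": 255},{"travel": [0,2,0],"rot": [0,0,0],"claw": 255},{"travel": [0,2,0],"rot": [0,0,0],"claw": 255},{"travel": [0,0,0],"rot": [0,0,0],"claw": 255},{"travel": [0,0,0],"rot": [0,0,0],"claw": 255}]'

```text
time: 18.85
tool_pos: [0.5232, 0.0733, 0.1459]
tcp_rot: [-2.284, -2.155, 0.002]
wrist_force: [0.2, -0.1, -0.0]
width: -0.0
grip_force: 0.1
```

```bash
cat > lv.py <<'E'
from h import *
s=monitor.read_state();print(s["tool_pos"],s["wrist_force"])
def red(n,b):
    c=cam(n);hs=cv2.cvtColor(c["color"],cv2.COLOR_BGR2HSV);u0,v0,u1,v1=b
    m=cv2.inRange(hs,np.array((0,150,70)),np.array((8,255,255)))[v0:v1,u0:u1];v,u=np.nonzero(m)
    if len(u):print(n,len(u),u.mean()+u0,v.mean()+v0)
    return c
S=red("scene",(285,185,335,235));T=red("top",(240,163,290,230))
pv=np.array([.499,.084,.072])
for q in(.2,.9,1.0,1.1):
    X=pv+.1*np.array([np.sin(q-.55)*.9985,-.055*np.sin(q-.55),np.cos(q-.55)]);print(q,X.round(3),proj(S,X)[0].round(1),proj(T,X)[0].round(1))
E
python3 lv.py
```

```text
[0.52316511 0.0732843  0.14593635] [ 0.20298339 -0.11950286 -0.02717776]
scene 44 308.59090909090907 219.5681818181818
0.2 [0.465 0.086 0.166] [301.1 201.1] [260.3 210.9]
0.9 [0.533 0.082 0.166] [307.4 214.6] [261.5 184.9]
1.0 [0.542 0.082 0.162] [308.3 217.5] [261.7 181.8]
1.1 [0.551 0.081 0.157] [309.2 220.6] [261.9 179. ]
```

>>> jog_arm --commands '[{"travel": [0,2,0],"rot": [0,0,0],"claw": 255},{"travel": [0,2,0],"rot": [0,0,0],"claw": 255},{"travel": [0,2,0],"rot": [0,0,0],"claw": 255},{"travel": [0,0,0],"rot": [0,0,0],"claw": 255},{"travel": [0,0,0],"rot": [0,0,0],"claw": 255}]'

```text
time: 19.45
tool_pos: [0.528, 0.0729, 0.1454]
tcp_rot: [-2.282, -2.154, 0.005]
wrist_force: [-4.7, 0.4, 1.4]
width: 0.001
grip_force: 2.6
```

```bash
python3 lv.py
```

```text
[0.52803224 0.07293397 0.1454256 ] [-4.65000746  0.37525843  1.43257433]
scene 44 308.9318181818182 221.1590909090909
0.2 [0.465 0.086 0.166] [301.1 201.1] [260.3 210.9]
0.9 [0.533 0.082 0.166] [307.4 214.6] [261.5 184.9]
1.0 [0.542 0.082 0.162] [308.3 217.5] [261.7 181.8]
1.1 [0.551 0.081 0.157] [309.2 220.6] [261.9 179. ]
```

Force is rising, so the lever is at its stop. One more small push to be sure, then back off.

>>> jog_arm --commands '[{"travel": [0,2,0],"rot": [0,0,0],"claw": 255},{"travel": [0,1,0],"rot": [0,0,0],"claw": 255},{"travel": [0,0,0],"rot": [0,0,0],"claw": 255},{"travel": [0,0,0],"rot": [0,0,0],"claw": 255},{"travel": [0,0,0],"rot": [0,0,0],"claw": 255}]'

```text
time: 20.05
tool_pos: [0.5286, 0.0729, 0.1452]
tcp_rot: [-2.28, -2.151, 0.011]
wrist_force: [-12.7, 0.8, 6.2]
width: 0.0
grip_force: 6.2
```

>>> jog_arm --commands '[{"travel": [0,-5,0],"rot": [0,0,0],"claw": 255},{"travel": [0,-15,0],"rot": [0,0,0],"claw": 255},{"travel": [0,-25,0],"rot": [0,0,0],"claw": 255},{"travel": [0,-35,0],"rot": [0,0,0],"claw": 255},{"travel": [0,-35,0],"rot": [0,0,0],"claw": 255}]'

```text
time: 20.55
tool_pos: [0.4165, 0.0795, 0.1462]
tcp_rot: [-2.285, -2.155, -0.0]
wrist_force: [-0.6, -0.1, 0.3]
width: -0.001
grip_force: 0.0
```

>>> jog_arm --commands '[{"travel": [0,0,-20],"rot": [0,0,0],"claw": 255},{"travel": [0,0,-30],"rot": [0,0,0],"claw": 255},{"travel": [0,0,-30],"rot": [0,0,0],"claw": 255},{"travel": [0,0,0],"rot": [0,0,0],"claw": 255},{"travel": [0,0,0],"rot": [0,0,0],"claw": 255}]'

```text
time: 21.05
tool_pos: [0.418, 0.0795, 0.2271]
tcp_rot: [2.285, 2.156, 0.002]
wrist_force: [-0.1, 0.1, -0.6]
width: 0.003
grip_force: 0.0
```

```bash
python3 lv.py; python3 -c "
from h import *
cv2.imwrite('pics/fin.png',cv2.resize(cam('scene')['color'],(800,600),interpolation=3))"
```

```text
[0.41804495 0.07952162 0.22713655] [-0.11764872  0.13418884 -0.64507778]
scene 43 309.2325581395349 221.2325581395349
top 1 261.0 173.0
0.2 [0.465 0.086 0.166] [301.1 201.1] [260.3 210.9]
0.9 [0.533 0.082 0.166] [307.4 214.6] [261.5 184.9]
1.0 [0.542 0.082 0.162] [308.3 217.5] [261.7 181.8]
1.1 [0.551 0.081 0.157] [309.2 220.6] [261.9 179. ]
```

View pics/fin.png

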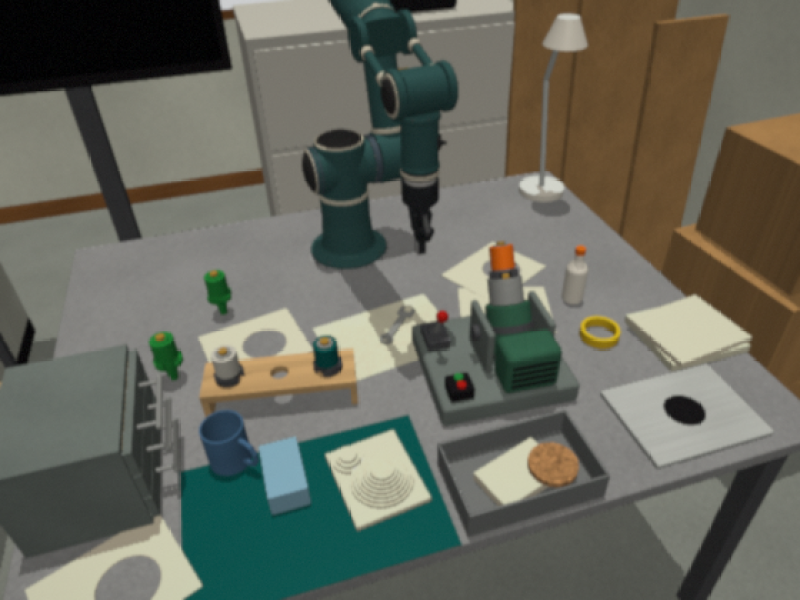

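The final picture shows the orange drum home on the spindle at (502,262) and the lever ball thrown over at (442,316). Teal and grey are still in the rack, and everything else is undisturbed.

```bash
python3 -c "
from h import *
print(workorder.finish_job())"
```

```text
the job is handed in; nothing more can be done
None
```

I seated the orange drum fully home on the spindle with its slots over the dogs, threw the lock lever to its stop, left everything else in place, and handed the job in at about 21 s.

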